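# Seat a welded machine foot on the jig's dowel and hold it down for tacking

## Task

Fetch the machine foot with the square leg to the tacking jig, long side along the fence, and work it along there until it drops over the jig's dowel, which the foot itself hides from view. Then press it down against the spring lifters until it is fully home on the rest bars, level and square with the fence, and finish still holding it pressed down there, ready for the tack weld. Leave the other things on the bench where they lie.

Things in the scene. Friction and masses are not known exactly. Their poses are not given: they have to be found in the camera images.
- foot_center (a point): Machine foot, bare steel, 0.4 to 0.6 kg, upright, 64 mm high: flange 100 (x) x 80 (y) x 6 mm at the bottom, on its middle a closed square leg 40 x 40 mm, faces along x and y, from 6 to 64 mm up. Grasp the leg from above by either pair of faces. This point: on the leg's axis, half-way up (32 mm above the underside). x along the 100 mm side, z up. Either way round is right on the jig.
- foot_hole (a point): The foot's locating hole, in the middle of its underside (32 mm straight below foot_center), same axes: 14 mm, round, through the 6 mm flange into the hollow leg, so unseen from above. It fits over the jig's dowel. The two 10 mm bolt holes 41 mm to either side along x are not for the dowel.
- jig_seat (a point): Tacking jig, fixed: dark steel base plate 220 x 150 x 15 mm with two flat rest bars, each 150 mm along x and 16 mm wide, at y = +28 and -28 mm. This point: middle of the jig, level with the bars' tops (25 mm above the bench). x along bars and fence, y towards the fence, z up. Foot home: underside on the bars, foot centre 32 mm above this height, hole on the dowel.
- jig_slot (a point): Middle of the slot in the jig's base plate, 10 mm below and in line with jig_seat, same axes. In it stands the dowel, a fixed upright 12 mm steel pin on a 20 mm collar, at y = 0 and anywhere from x = -12 to +12 mm: its place differs each time and is not given. Its tip is 11.5 mm above the rest bars; the top 3 mm taper to a 6 mm flat.
- jig_lifters (a point): Middle, at top height, of the jig's four spring lifters: 9 mm brass buttons in the rest bars at x = +30 and -30, y = +28 and -28 mm, standing 6 mm above the bars (dowel's tip: 5.5 mm higher). They carry the foot's weight; pushing them flush with the bars takes about 15 N in all, the foot's weight included. They lift the foot again if it is let go. Same axes as jig_seat.
- jig_fence (a point): Middle of the top edge of the fence's inner face: a steel bar 190 mm long on the jig's +y side, inner face 42 mm from the dowel's line (a seated foot's long side clears it by 2 mm), top 15 mm above the rest bars. Same axes as jig_seat.
- round_spot (a point): A different foot, to be left alone: round flange 96 mm wide and 6 mm thick, round tube 42 mm, 64 mm high in all. This point is on its axis, 32 mm up.
- channel_spot (a point): A folded sheet-metal channel, to be left alone: 90 x 54 mm, 42 mm high, open at the top. This point is 21 mm up, in the middle; x along the 90 mm.
- brush_spot (a point): A wire brush, to be left alone, lying on its side: wooden stock 270 x 28 mm, 18 mm high, bristles on its +y side to 36 mm from the middle line. This point is in the stock's middle, 9 mm up; x along the stock.
Not all that is in view belongs to the job. What is shaped like the part that bears foot_center but pink or purple is not meant.

How it is judged (in metres and radians):
On the way, in this order (a step that is already met when the one before it is completed fails the run):
1. the foot has been carried over the jig, above the dowel's tip or resting on it (horizontal distance between foot_center and jig_seat below 0.06 m and z of foot_center in the frame of jig_seat above 0.042 m).
2. the foot has dropped over the dowel: level, its underside clearly below the dowel's tip (z of foot_center in the frame of jig_seat below 0.0395 m and angle between foot_center's own z axis and vertical below 0.06 rad and x of foot_center in the frame of jig_seat between -0.016 and 0.016 m and y of foot_center in the frame of jig_seat between -0.004 and 0.004 m).
At the end, for the whole second after the job is handed in: The foot is on the dowel and pressed home: underside within 1.8 mm of the rest bars, level (2.3 degrees), its long side along the fence within 3.5 degrees, still, and the robot still holds it down against the lifters with at least 4 N on it (z of foot_center in the frame of jig_seat between 0.029 and 0.0338 m and x of foot_center in the frame of jig_seat between -0.016 and 0.016 m and y of foot_center in the frame of jig_seat between -0.004 and 0.004 m and angle between foot_center's own z axis and vertical below 0.04 rad and angle between the x axis of foot_center and the x axis of jig_seat, either way round below 0.06 rad and contact force between any of the fingers, the arm and foot above 4 N and linear speed of foot below 0.02 m/s); the arm keeps its last pose, push and grip.
It fails at once if the round foot is shifted by more than 15 mm (distance of round_spot from where it was at the start of the episode above 0.015 m).
It fails at once if the channel is shifted by more than 15 mm (distance of channel_spot from where it was at the start of the episode above 0.015 m).
It fails at once if the wire brush is shifted by more than 15 mm (distance of brush_spot from where it was at the start of the episode above 0.015 m).
It also fails if it takes over 48 s, if anything falls off the work surface, if the arm or the gripper's body presses on something with over 40 N, if the wrist force passes 120 N, or if a joint passes its speed limit or range.

## Robot

A 6-joint arm with a two-finger parallel gripper is mounted at the origin on the work surface. World frame = base frame: x ahead of the robot, y to its left, z up, the work surface at z = 0. Lengths are in mm, angles in degrees, forces in N, time in s.
With the tool pointing down it reaches from about 300 to 950 mm from the base axis. Payload 3.1 kg.
Tool frame: the origin (TCP) lies midway between the tips of the shut fingers; the grasp point (between the pads) lies 19 mm behind it; z points along the fingers, y is the line along which they close (so a half turn about z gives the same grasp; the last joint's range is limited). The gripper opens to 85 mm and grips with 20 to 120 N. Pads are 22 mm wide; open, the fingers measure 114 mm over their backs; the gripper's body (76 mm by 85 mm) begins 54 mm behind the grasp point. The pads swing forward as they close: fully open they stand 13 mm farther back than shut.
Start: joints at [-81.286, 17.653, 93.61, -0, 68.738, -3.994], TCP at [137.463, -609.702, 231.272] pointing down, gripper open.
Joint ranges: [-175.34, 175.34], [-45.06, 112.39], [2.9, 150.54], [-68.45, 248.45], [3.09, 151.38], [-168.51, 168.51]. Speed limits (degrees/s): [159.86, 159.86, 180, 180, 180, 180].

## Interface

Orientations are given as [roll, pitch, yaw] about the fixed x, y, z axes, in that order (R = Rz(yaw) Ry(pitch) Rx(roll)).
In Python, from bench import manip, imaging gives the robot as it stands.
- The arm moves only by the tool move_arm, never from a script. Its argument "steps" is one flat list of numbers, 6 for each row, row after row: the shift along the tool's x, y, z scaled (see below), then the turn, a rotation vector about the tool's x, y, z scaled (see below). A call has exactly 10 rows; each row shifts and turns the commanded pose from where the row before left it, along the tool's axes as they then stand; what a row does not reach is not made up. The controller multiplies each number of a shift by 2 cm and each number of a turn by 4 degrees. A row lasts 1/12 s, in which the tool goes at most 41.7 mm and 7.16 degrees, less where a joint would pass 70% of its speed; a pose out of reach is approached as far as the arm can. A call with a number of a shift or a turn outside -1 to 1 is refused whole. A call with a gripper value outside its range is refused whole. "fingers" is the closure, from 0 (fully open) to 1 (shut), set as the call begins (left out, the last holds). The fingers move at their own pace and stop on an object; "newtons" is the grip in N (left out, the last holds). Time passes only in rows, so rows that do not move let the fingers close, or fill a call up. It gives the time, the measured TCP pose, the force, the opening and the grip force at its end, in the units of the state.
- manip.observe(): the state, without advancing time (a new reading comes with each control period).
- imaging.grab_frame(name): name is "scene" or "top"; returns the picture (480x640x3 uint8, blue, green, red); there is no depth.
- imaging.camera_params(name): a dict with "intrinsics" (3x3 intrinsics, pixels), "dist" ([k1, k2, p1, p2, k3] as OpenCV has them; the pictures are not rectified), "pose" (4x4, takes a point from camera to world coordinates). Camera axes: x right, y up, looking along -z (the intrinsics and any distortion apply to the point x, -y, -z); pixel columns grow to the right and rows downward; lengths in mm; the calibration is good to about 2 mm. A picture is of the moment at which its call begins. camera_params takes no time and is no camera call.
- manip.close_job(): hands the job in; it is judged then, once.
The state is a dict: "t": time; "joint_pos": joint angles; "joint_velocities": joint speeds; "tau": joint torques, N m; "eef_pos": TCP position; "tool_rot": TCP orientation; "contact_force": force on the tool from outside, world axes, zero at the start; "torque": the same for the moment, N m; "gripper_width": finger opening in mm; "finger_force": force on a finger pad.
Only numpy, scipy, OpenCV 4.12 (cv2) and the standard library are available. Lean on these libraries where they do the work, as an engineer would, in place of code of your own. Each camera call takes 0.05 s, during which the arm holds its last target. There are 200 camera calls.

## Working session

There is one attempt and no reset: what is moved stays moved. The work goes in short steps, Python scripts to look and compute and a tool call to move; the robot and the scene stay as the last step left them, time stands still between calls to the robot, and variables do not carry over. Pictures are saved under pics/ and viewed, at most 10 in all, crops included, and the job is handed in when it is done.

Besides the shell and the picture viewer there is one more tool, called after "Emit:" by a JSON object that holds its "op" and its "data". move_arm: Moves the arm, as the interface text tells. Shifts and turns lie within -1 to 1; 1 stands for 2 cm of shift or 4 degrees of turn. Its arguments: {"type":"object","properties":{"steps":{"type":"array","items":{"type":"number"}},"fingers":{"type":"number"},"newtons":{"type":"number"}},"required":["steps"]}

```bash
mkdir -p pics; cat > h.py <<'E'
import numpy as np, cv2
from bench import manip, imaging
def ray(name,uv):
    p=imaging.camera_params(name);K=np.array(p["intrinsics"],float);D=np.array(p["dist"],float);T=np.array(p["pose"],float)
    n=cv2.undistortPoints(np.array(uv,float).reshape(-1,1,2),K,D).reshape(-1,2)
    d=np.c_[n[:,0],-n[:,1],-np.ones(len(n))]@T[:3,:3].T
    return T[:3,3],d
def onz(name,uv,z):
    o,d=ray(name,uv); return o+d*((z-o[2])/d[:,2])[:,None]
def proj(name,P):
    p=imaging.camera_params(name);T=np.array(p["pose"],float)
    c=(np.array(P,float).reshape(-1,3)-T[:3,3])@T[:3,:3]; c[:,1:]*=-1
    return cv2.projectPoints(c,np.zeros(3),np.zeros(3),np.array(p["intrinsics"],float),np.array(p["dist"],float))[0].reshape(-1,2)
E
python3 - <<'E'
from h import *
for n in("top","scene"):
    cv2.imwrite(f"pics/{n}0.png",imaging.grab_frame(n)); print(n,np.round(imaging.camera_params(n)["pose"],2).tolist(),np.round(imaging.camera_params(n)["intrinsics"],0).tolist())
s=manip.observe();print({k:np.round(v,2).tolist() for k,v in s.items()})
E
```

```text
top [[0.01, 0.99, -0.12, 512.01], [-1.0, 0.01, -0.02, -40.86], [-0.01, 0.12, 0.99, 883.56], [0.0, 0.0, 0.0, 1.0]] [[477.0, 0.0, 309.0], [0.0, 477.0, 243.0], [0.0, 0.0, 1.0]]
scene [[0.37, -0.49, 0.79, 1330.74], [0.93, 0.19, -0.31, -337.84], [0.0, 0.85, 0.53, 533.98], [0.0, 0.0, 0.0, 1.0]] [[482.0, 0.0, 323.0], [0.0, 482.0, 239.0], [0.0, 0.0, 1.0]]
{'t': 0.1, 'joint_pos': [-81.28, 17.7, 93.68, 0.0, 68.74, -3.99], 'joint_velocities': [-0.02, -0.21, -0.16, -0.05, -0.05, -0.01], 'tau': [-0.0, -41.64, -27.76, -0.0, 0.0, 0.0], 'eef_pos': [137.36, -608.94, 230.15], 'tool_rot': [-179.88, -0.01, 12.71], 'contact_force': [-0.08, -0.37, 0.42], 'torque': [-0.0, -0.04, 0.01], 'finger_force': 0.0, 'gripper_width': 84.85}
```

View pics/top0.png

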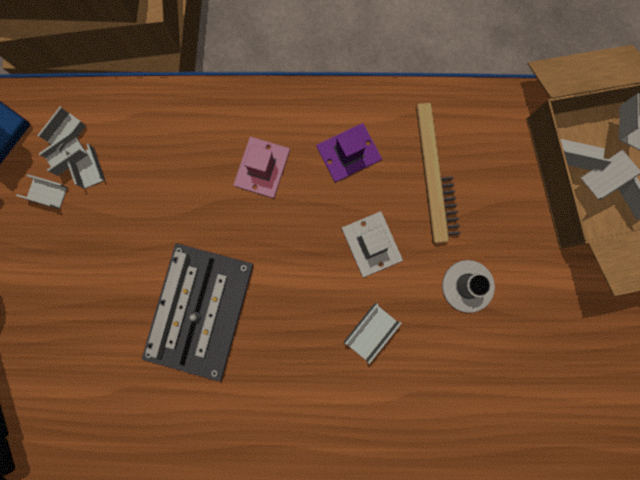

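View pics/scene0.png

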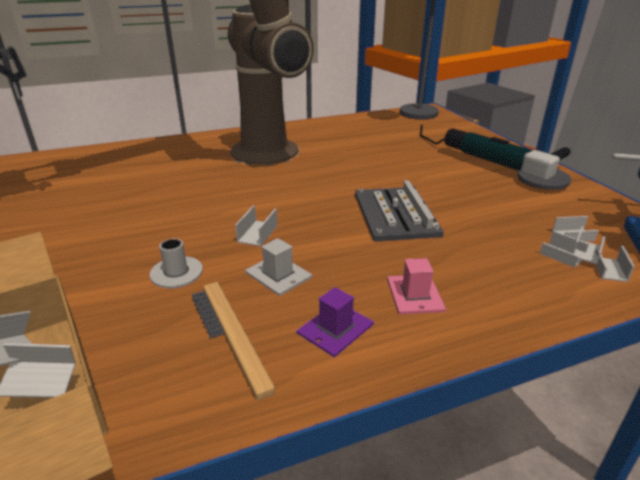

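The top view shows these candidates: the bare grey square-leg foot at (373,243), the pink one (263,165), the purple one (350,152), the round foot (469,287) and the channel (373,334). I choose the grey one at (373,243). The jig is at about (197,312), with its fence on the left, and the dowel shows at about (194,317). I'll check with a close crop and measure.

```bash
python3 - <<'E'
from h import *
im=cv2.imread("pics/top0.png"); sc=cv2.imread("pics/scene0.png")
a=cv2.resize(im[200:290,325:420],None,fx=4,fy=4,interpolation=cv2.INTER_CUBIC)
b=cv2.resize(im[235:390,135:260],None,fx=3.2,fy=3.2,interpolation=cv2.INTER_CUBIC)
c=np.zeros((500,790,3),np.uint8); c[:a.shape[0],:a.shape[1]]=a; c[:b.shape[0],385:385+b.shape[1]]=b[:500]
cv2.imwrite("pics/crop.png",c)
hsv=cv2.cvtColor(im,cv2.COLOR_BGR2HSV)
# foot mask: low saturation
m=((hsv[...,1]<70)&(hsv[...,2]>95)).astype(np.uint8); 
r=np.zeros_like(m); r[200:290,325:420]=1
pts=np.argwhere(m*r)[:,::-1]; q=cv2.minAreaRect(np.float32(pts)); print("foot px",q); 
bx=cv2.boxPoints(q); print(onz("top",bx,6).round(1).tolist())
# jig base dark
r=np.zeros_like(m); r[235:390,135:260]=1
m=((hsv[...,1]<90)).astype(np.uint8)*r
cs=max(cv2.findContours(m,0,2)[0],key=cv2.contourArea); bx=cv2.boxPoints(cv2.minAreaRect(cs)); print("jig px",bx.tolist()); P=onz("top",bx,15);print(P.round(1).tolist(),P.mean(0),[np.linalg.norm(P[i]-P[i-1]) for i in range(4)])
E
```

```text
foot px ((371.640869140625, 243.82318115234375), (54.53165054321289, 43.2962532043457), 66.4477310180664)
[[645.1, -87.2, 6.0], [678.5, -161.2, 6.0], [585.3, -200.8, 6.0], [552.6, -127.6, 6.0]]
jig px [[141.0633544921875, 359.330322265625], [174.22897338867188, 241.4081573486328], [253.4615478515625, 263.69232177734375], [220.29592895507812, 381.614501953125]]
[[399.5, 272.9, 15.0], [614.8, 221.1, 15.0], [575.2, 72.9, 15.0], [363.1, 127.4, 15.0]] [488.13006067 173.58657244  15.        ] [np.float64(149.89852127626654), np.float64(221.41079513752996), np.float64(153.42306737179078), np.float64(218.97457515233583)]
```

View pics/crop.png

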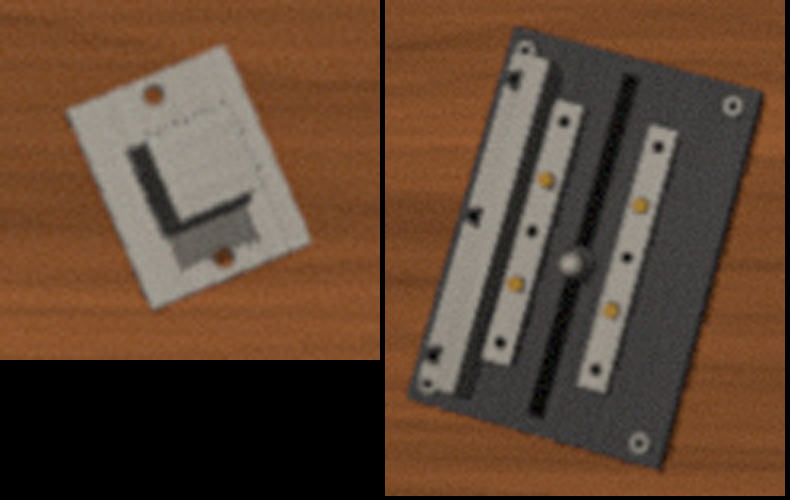

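The crop confirms a grey square leg and square flange with two bolt holes. On the jig, the brass buttons and the dowel tip (crop (571,262)) are clearly visible.

```bash
python3 - <<'E'
from h import *
im=cv2.imread("pics/top0.png")
b=np.array([[546,180],[516,284],[640,205],[611,310]],float)
f=lambda p:np.c_[135+(p[:,0]-385)/3.2,235+p[:,1]/3.2]
B=onz("top",f(b),31); print("btn",B.round(1).tolist()); c=B.mean(0)
x=(B[0]-B[1])+(B[2]-B[3]); a=np.degrees(np.arctan2(x[1],x[0])); y=B[0]+B[1]-B[2]-B[3]; print("jig c",c,"ang x",a,"y",np.degrees(np.arctan2(y[1],y[0]))-90, "spacing",np.linalg.norm(x)/2,np.linalg.norm(y)/2)
d=onz("top",f(np.array([[571,262.]])),36.5)[0]; v=d-c; t=np.radians(a)
print("dowel",d,"in jig",v[0]*np.cos(t)+v[1]*np.sin(t),-v[0]*np.sin(t)+v[1]*np.cos(t), "scene px",proj("scene",[d,c]))
F=np.array([615.4,-144.2,6]);t=np.radians(23)
for z,hx,hy in((6,50,40),(64,20,20)):
  Q=[[F[0]+i*hx*np.cos(t)-j*hy*np.sin(t),F[1]+i*hx*np.sin(t)+j*hy*np.cos(t),z] for i,j in((1,1),(1,-1),(-1,-1),(-1,1))]
  p=proj("top",Q); print(z,((p-[325,200])*4).round(0).tolist(),proj("scene",Q).round(0).tolist())
sc=cv2.imread("pics/scene0.png")
vis=np.hstack([cv2.resize(sc[230:300,240:320],None,fx=5,fy=5,interpolation=2),cv2.resize(sc[175:245,350:430],None,fx=5,fy=5,interpolation=2)])
cv2.imwrite("pics/crop2.png",vis)
E
```

```text
btn [[523.1, 192.3, 31.0], [465.2, 206.9, 31.0], [509.9, 138.8, 31.0], [451.8, 153.1, 31.0]]
jig c [487.48847515 172.73877738  31.        ] ang x -14.002978965116247 y -13.897264122533187 spacing 59.80164006790937 55.27192886303804
dowel [478.02783577 175.00868629  36.5       ] in jig -9.728754129509442 -0.08675872294689402 scene px [[395.13456596 196.92457485]
 [396.07295132 201.03367956]]
6 [[65.0, 108.0], [223.0, 44.0], [309.0, 241.0], [149.0, 307.0]] [[313.0, 273.0], [280.0, 291.0], [246.0, 268.0], [278.0, 252.0]]
64 [[142.0, 134.0], [226.0, 99.0], [263.0, 184.0], [178.0, 219.0]] [[293.0, 244.0], [276.0, 253.0], [262.0, 244.0], [279.0, 236.0]]
```

View pics/crop2.png

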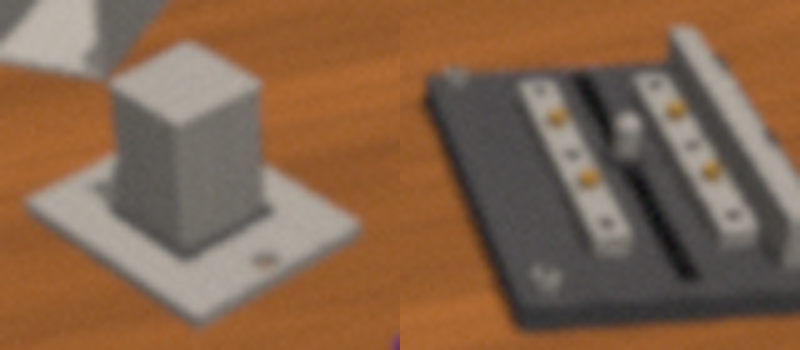

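Emit:
{"op": "move_arm", "data": {"steps": [0,0,0,0,0,-1,0,0,0,0,0,-1,0,0,0,0,0,-1,0,0,0,0,0,-1,0,0,0,0,0,-1,0,0,0,0,0,-1,0,0,0,0,0,-1,0,0,0,0,0,-1,0,0,0,0,0,-1,0,0,0,0,0,-1], "fingers": 0}}

```text
t: 0.93
eef_pos: [137.4, -609.2, 230.5]
tool_rot: [-179.9, -0.1, 52.9]
contact_force: [1.0, 0.4, 0.8]
gripper_width: 85.2
finger_force: 0.0
```

Emit:
{"op": "move_arm", "data": {"steps": [0,0,0,0,0,-1,0,0,0,0,0,-1,0,0,0,0,0,-1,0,0,0,0,0,-1,0,0,0,0,0,-1,0,0,0,0,0,-1,0,0,0,0,0,-1,0,0,0,0,0,-1,0,0,0,0,0,-1,0,0,0,0,0,-1]}}

```text
t: 1.77
eef_pos: [137.4, -609.2, 230.6]
tool_rot: [-180.0, -0.1, 92.9]
contact_force: [-0.2, 0.4, 0.4]
gripper_width: 85.6
finger_force: 0.0
```

Emit:
{"op": "move_arm", "data": {"steps": [0,0,0,0,0,-1,0,0,0,0,0,-1,0,0,0,0,0,-1,0,0,0,0,0,-1,0,0,0,0,0,-1,0.39,1,0,0,0,0,0.39,1,0,0,0,0,0.39,1,0,0,0,0,0.39,1,0,0,0,0,0.39,1,0,0,0,0]}}

```text
t: 2.6
eef_pos: [215.0, -534.0, 230.6]
tool_rot: [180.0, -0.1, 112.7]
contact_force: [1.3, -0.2, 0.5]
gripper_width: 85.3
finger_force: 0.0
```

Emit:
{"op": "move_arm", "data": {"steps": [0.39,1,0,0,0,0,0.39,1,0,0,0,0,0.39,1,0,0,0,0,0.39,1,0,0,0,0,0.39,1,0,0,0,0,0.39,1,0,0,0,0,0.39,1,0,0,0,0,0.39,1,0,0,0,0,0.39,1,0,0,0,0,0.39,1,0,0,0,0]}}

```text
t: 3.43
eef_pos: [369.4, -384.8, 230.8]
tool_rot: [-180.0, -0.1, 112.7]
contact_force: [-0.3, 0.6, 0.5]
gripper_width: 85.6
finger_force: 0.0
```

Emit:
{"op": "move_arm", "data": {"steps": [0.39,1,0,0,0,0,0.39,1,0,0,0,0,0.39,1,0,0,0,0,0.39,1,0,0,0,0,0.39,1,0,0,0,0,0.39,1,0,0,0,0,0.39,1,0,0,0,0,0.39,1,0,0,0,0,0.39,1,0,0,0,0,0.39,1,0,0,0,0]}}

```text
t: 4.27
eef_pos: [523.7, -235.7, 230.7]
tool_rot: [-180.0, -0.0, 112.7]
contact_force: [0.5, 0.0, 0.3]
gripper_width: 85.4
finger_force: 0.0
```

Emit:
{"op": "move_arm", "data": {"steps": [0.39,1,0,0,0,0,0.39,1,0,0,0,0,0.39,1,0,0,0,0,0.39,1,0,0,0,0,0.39,1,0,0,0,0,0.39,1,0,0,0,0,0,0,1,0,0,0,0,0,1,0,0,0,0,0,0,0,0,0,0,0,0,0,0,0]}}

```text
t: 5.1
eef_pos: [614.4, -146.7, 189.2]
tool_rot: [-179.8, -0.2, 112.7]
contact_force: [-0.4, 0.6, 0.7]
gripper_width: 85.7
finger_force: 0.0
```

Emit:
{"op": "move_arm", "data": {"steps": [0.1,0.1,1,0,0,0,0,0,1,0,0,0,0,0,1,0,0,0,0,0,1,0,0,0,0,0,1,0,0,0,0,0,1,0,0,0,0,0,1,0,0,0,0,0,1,0,0,0,0,0,0.4,0,0,0,0,0,0,0,0,0]}}

```text
t: 5.93
eef_pos: [615.7, -144.6, 21.9]
tool_rot: [-179.8, -0.1, 112.7]
contact_force: [-0.4, -0.2, -0.1]
gripper_width: 85.1
finger_force: 0.0
```

Emit:
{"op": "move_arm", "data": {"steps": [0,0,0,0,0,0,0,0,0,0,0,0,0,0,0,0,0,0,0,0,0,0,0,0,0,0,0,0,0,0,0,0,0,0,0,0,0,0,0,0,0,0,0,0,0,0,0,0,0,0,0,0,0,0,0,0,0,0,0,0], "fingers": 1, "newtons": 80}}

```text
t: 6.77
eef_pos: [618.3, -145.3, 25.3]
tool_rot: [179.9, 0.1, 112.7]
contact_force: [0.3, -0.8, 6.8]
gripper_width: 39.0
finger_force: 83.0
```

Emit:
{"op": "move_arm", "data": {"steps": [0,0,-1,0,0,0,0,0,-1,0,0,0,0,0,-1,0,0,0,0,0,-1,0,0,1,0,0,0,0,0,1,0,0,0,0,0,1,0,0,0,0,0,1,0,0,0,0,0,1,0,0,0,0,0,1,0,0,0,0,0,1]}}

```text
t: 7.6
eef_pos: [615.6, -144.0, 101.6]
tool_rot: [-179.8, -0.1, 84.5]
contact_force: [0.6, -0.4, -4.8]
gripper_width: 39.5
finger_force: 82.4
```

Emit:
{"op": "move_arm", "data": {"steps": [0,0,0,0,0,1,0,0,0,0,0,1,0,0,0,0,0,0.18,0,0,0,0,0,0,0,0,0,0,0,0,0,0,0,0,0,0,0,0,0,0,0,0,0,0,0,0,0,0,0,0,0,0,0,0,0,0,0,0,0,0]}}

```text
t: 8.43
eef_pos: [617.2, -144.7, 103.3]
tool_rot: [180.0, -0.0, 76.0]
contact_force: [-0.1, 0.7, -5.1]
gripper_width: 39.3
finger_force: 82.4
```

Emit:
{"op": "move_arm", "data": {"steps": [0.99,-0.76,0,0,0,0,0.99,-0.76,0,0,0,0,0.99,-0.76,0,0,0,0,0.99,-0.76,0,0,0,0,0.99,-0.76,0,0,0,0,0.99,-0.76,0,0,0,0,0.99,-0.76,0,0,0,0,0.99,-0.76,0,0,0,0,0.99,-0.76,0,0,0,0,0.99,-0.76,0,0,0,0]}}

```text
t: 9.27
eef_pos: [517.3, 85.3, 103.7]
tool_rot: [179.9, -0.0, 76.0]
contact_force: [0.3, 0.2, -5.2]
gripper_width: 39.2
finger_force: 82.6
```

Emit:
{"op": "move_arm", "data": {"steps": [0.99,-0.76,0,0,0,0,0.99,-0.76,0,0,0,0,0.99,-0.76,0,0,0,0,0.99,-0.76,0,0,0,0,0,0,0.5,0,0,0,0,0,0,0,0,0,0,0,0,0,0,0,0,0,0,0,0,0,0,0,0,0,0,0,0,0,0,0,0,0]}}

```text
t: 10.1
eef_pos: [478.5, 175.1, 93.6]
tool_rot: [180.0, -0.0, 75.9]
contact_force: [1.5, -0.6, -5.0]
gripper_width: 39.4
finger_force: 82.4
```

```bash
python3 - <<'E'
from h import *
o=[]
for n,(u,v) in(("top",(195,310)),("scene",(395,195))):
    im=imaging.grab_frame(n); cv2.imwrite(f"pics/{n}1.png",im)
    o.append(cv2.resize(im[v-65:v+65,u-50:u+50],None,fx=4,fy=4,interpolation=2))
cv2.imwrite("pics/crop3.png",np.hstack(o)); s=manip.observe(); print(s["eef_pos"],s["tool_rot"],s["contact_force"])
E
```

```text
[478.30974501 175.24616409  93.52502219] [ 1.79971594e+02 -1.36102831e-02  7.59231416e+01] [-0.26315951 -1.10166892 -4.63912276]
```

View pics/crop3.png

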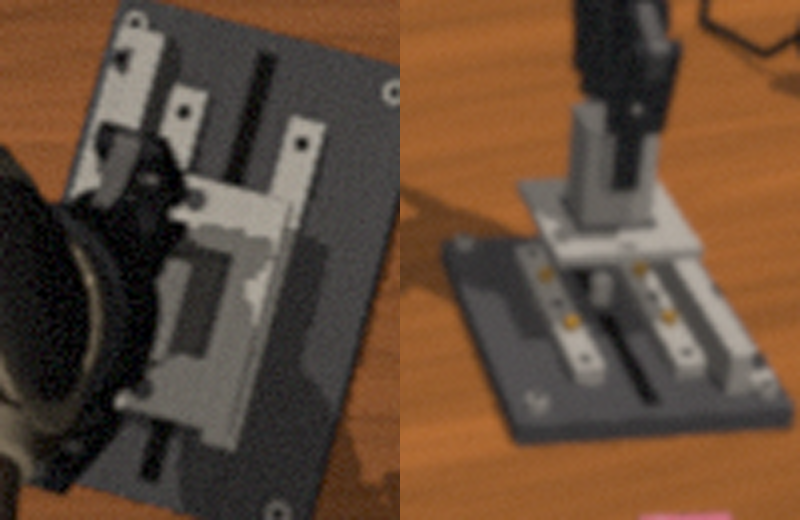

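The foot is held level, square with the jig and roughly above the dowel. The −y flange edge runs from (292,200) to (238,445) in the top crop. In the scene crop the flange corners are about (520,183), (553,262) and (705,250).

```bash
python3 - <<'E'
from h import *
c=np.array([487.5,172.7]);t=np.radians(-14);R=np.array([[np.cos(t),np.sin(t)],[-np.sin(t),np.cos(t)]])
J=lambda P:(R@(P[:,:2]-c).T).T.round(1).tolist()
T=lambda p:np.array([[145+x/4,245+y/4] for x,y in p])
S=lambda p:np.array([[345+(x-400)/4,130+y/4] for x,y in p])
print("eef",J(np.array([[478.4,175.2]])))
print("bottom edge",J(onz("top",T([(292,200),(238,445)]),69)),"holes",J(onz("top",T([(194,199),(143,388)]),75)))
print("scene top corners z75",J(onz("scene",S([(520,183),(553,253),(703,243)]),75)))
print("scene dowel tip",J(onz("scene",S([(601,278)]),36.5)),"buttons",J(onz("scene",S([(547,272),(573,321),(640,268),(669,315)]),31)))
E
```

```text
eef [[-9.4, 0.2]]
bottom edge [[40.1, -38.9], [-64.8, -44.7]] holes [[30.1, 0.5], [-51.6, -0.5]]
scene top corners z75 [[-45.9, -41.0], [43.9, -43.3], [42.3, 39.6]]
scene dowel tip [[2.7, -3.1]] buttons [[-18.8, -28.6], [40.4, -28.2], [-17.1, 25.6], [40.3, 25.9]]
```

Emit:
{"op": "move_arm", "data": {"steps": [0,0.05,0.4,0,0,0,0,0,0.4,0,0,0,0,0,0.3,0,0,0,0,0,0.2,0,0,0,0,0,0.15,0,0,0,0,0,0.1,0,0,0,0,0,0.1,0,0,0,0,0,0.05,0,0,0,0,0,0,0,0,0,0,0,0,0,0,0]}}

```text
t: 11.03
eef_pos: [478.9, 175.6, 59.4]
tool_rot: [180.0, -0.0, 76.0]
contact_force: [-0.4, 1.3, -4.9]
gripper_width: 39.3
finger_force: 82.7
```

Emit:
{"op": "move_arm", "data": {"steps": [0,0,0.05,0,0,0,0,0,0.05,0,0,0,0,0,0.05,0,0,0,0,0,0.05,0,0,0,0,0,0,0,0,0,0,0,0,0,0,0,0,0,0,0,0,0,0,0,0,0,0,0,0,0,0,0,0,0,0,0,0,0,0,0]}}

```text
t: 11.87
eef_pos: [478.9, 175.6, 55.5]
tool_rot: [180.0, -0.0, 76.0]
contact_force: [-2.4, -0.1, 3.1]
gripper_width: 39.4
finger_force: 83.3
```

Emit:
{"op": "move_arm", "data": {"steps": [0,0,0.05,0,0,0,0,0,0.05,0,0,0,0,0,0,0,0,0,0,0,0,0,0,0,0,0,0,0,0,0,0,0,0,0,0,0,0,0,0,0,0,0,0,0,0,0,0,0,0,0,0,0,0,0,0,0,0,0,0,0]}}

```text
t: 12.7
eef_pos: [478.9, 175.6, 53.5]
tool_rot: [180.0, -0.0, 76.0]
contact_force: [-2.5, -0.5, 5.7]
gripper_width: 39.5
finger_force: 83.6
```

```bash
python3 - <<'E'
from h import *
o=[]
for n,(u,v) in(("top",(195,310)),("scene",(395,195))):
    im=imaging.grab_frame(n); cv2.imwrite(f"pics/{n}2.png",im)
    o.append(cv2.resize(im[v-65:v+65,u-50:u+50],None,fx=4,fy=4,interpolation=2))
cv2.imwrite("pics/crop4.png",np.hstack(o)); s=manip.observe(); print(s["eef_pos"],s["tool_rot"],s["contact_force"],s["torque"])
E
```

```text
[478.92302431 175.62304204  53.51805018] [ 1.79989827e+02 -8.52565523e-03  7.59874972e+01] [-1.89415802 -0.79448863  4.64673712] [-0.17491231  0.41834829 -0.04902358]
```

View pics/crop4.png

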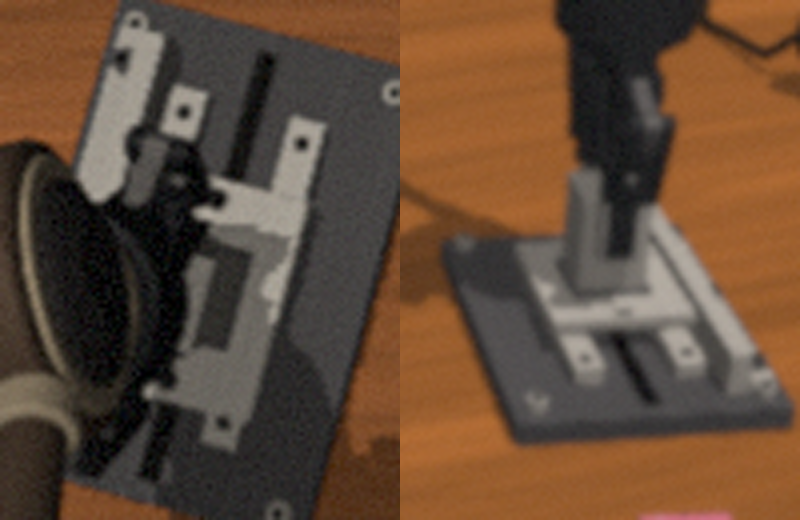

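Force rises softly, at spring rate, and the foot looks level and low over the bars. I'll keep pressing until the hard stop.

Emit:
{"op": "move_arm", "data": {"steps": [0,0,0.05,0,0,0,0,0,0,0,0,0,0,0,0.05,0,0,0,0,0,0,0,0,0,0,0,0,0,0,0,0,0,0,0,0,0,0,0,0,0,0,0,0,0,0,0,0,0,0,0,0,0,0,0,0,0,0,0,0,0]}}

```text
t: 13.63
eef_pos: [479.0, 175.6, 51.8]
tool_rot: [180.0, -0.0, 76.0]
contact_force: [-3.7, -0.9, 6.9]
gripper_width: 39.5
finger_force: 83.8
```

Emit:
{"op": "move_arm", "data": {"steps": [0,0,0.05,0,0,0,0,0,0,0,0,0,0,0,0,0,0,0,0,0,0,0,0,0,0,0,0,0,0,0,0,0,0,0,0,0,0,0,0,0,0,0,0,0,0,0,0,0,0,0,0,0,0,0,0,0,0,0,0,0]}}

```text
t: 14.47
eef_pos: [479.0, 175.6, 51.0]
tool_rot: [180.0, -0.0, 76.0]
contact_force: [-3.9, -0.1, 8.1]
gripper_width: 39.0
finger_force: 84.0
```

Emit:
{"op": "move_arm", "data": {"steps": [0,0,0.05,0,0,0,0,0,0,0,0,0,0,0,0,0,0,0,0,0,0,0,0,0,0,0,0,0,0,0,0,0,0,0,0,0,0,0,0,0,0,0,0,0,0,0,0,0,0,0,0,0,0,0,0,0,0,0,0,0]}}

```text
t: 15.3
eef_pos: [479.0, 175.6, 50.2]
tool_rot: [-180.0, -0.0, 76.0]
contact_force: [-4.3, -1.2, 10.3]
gripper_width: 39.3
finger_force: 84.3
```

Emit:
{"op": "move_arm", "data": {"steps": [0,-0.03,0.05,0,0,0,0,0,0,0,0,0,0,0,0,0,0,0,0,0,0,0,0,0,0,0,0,0,0,0,0,0,0,0,0,0,0,0,0,0,0,0,0,0,0,0,0,0,0,0,0,0,0,0,0,0,0,0,0,0]}}

```text
t: 16.13
eef_pos: [479.0, 175.7, 50.2]
tool_rot: [180.0, 0.0, 76.0]
contact_force: [-5.8, -1.6, 16.2]
gripper_width: 39.2
finger_force: 85.2
```

Emit:
{"op": "move_arm", "data": {"steps": [0,0,0.05,0,0,0,0,0,0,0,0,0,0,0,0,0,0,0,0,0,0,0,0,0,0,0,0,0,0,0,0,0,0,0,0,0,0,0,0,0,0,0,0,0,0,0,0,0,0,0,0,0,0,0,0,0,0,0,0,0]}}

```text
t: 16.97
eef_pos: [479.0, 175.7, 50.2]
tool_rot: [180.0, 0.0, 76.0]
contact_force: [-8.7, -3.9, 22.7]
gripper_width: 38.9
finger_force: 85.9
```

Emit:
{"op": "move_arm", "data": {"steps": [0,0,0.05,0,0,0,0,0,0,0,0,0,0,0,0,0,0,0,0,0,0,0,0,0,0,0,0,0,0,0,0,0,0,0,0,0,0,0,0,0,0,0,0,0,0,0,0,0,0,0,0,0,0,0,0,0,0,0,0,0]}}

```text
t: 17.8
eef_pos: [479.0, 175.7, 50.2]
tool_rot: [180.0, 0.0, 76.0]
contact_force: [-10.9, -4.1, 29.8]
gripper_width: 38.8
finger_force: 86.7
```

```bash
python3 - <<'E'
from h import *
print(manip.close_job())
E
```

```text
the job is handed in; nothing more can be done
None
```

I put the square-leg foot over the dowel and pressed it down to a hard stop at the expected home height. I handed the job in still holding it down with about 30 N; no verdict came back.

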